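Tip the kiln props into a tub

TASK

Take the upper of the two nested grey tubs straight off the stack, leaving the lower one where it is, and stand it in the middle of the round plywood bat under the open lip of the tilt tray. Then raise the tray by its handle until all four ceramic kiln props have slid into the tub, and lower the tray gently back down onto its rest without letting it drop. The filled tub stays on the bat, and everything else on the bench stays where it is.

Things in the scene. Friction and masses are not known exactly. Their poses are not given: they have to be found in the camera images.
- stand: Fixed steel stand of the tilt tray. Origin on the bench below the middle of the hinge axis; its +x points level from the tray's handle end to its lip (yaw +1.3 to +1.85: lip to the robot's left, handle to its right), z up. Base plate 205 x 140 x 10 mm, from 200 mm behind to 5 mm ahead of the origin; two posts 24 x 8 mm, 160 mm high, at y = +-63 mm.
- hinge (a point): Centre of the tray's hinge axis, 145 mm above the bench; the axis is level and runs along the stand's y.
- bat (a point): Centre of the top of the round plywood bat (170 mm across, 6 mm thick, fixed), 95 mm ahead of the hinge: the tub's place. At rest the tray's lip overhangs it, its underside 136 mm above the bat's top, its edge 50 mm short of the bat's centre. The tub therefore comes in sideways below the lip; it cannot be lowered from straight above.
- tray (a joint): Tilt of the aluminium tray, rad: 0 = down, level on its rest; grows as the handle end rises; stop at 0.95. It falls back freely when let go (about 2 N at the handle holds it). The ceramic props begin to slide somewhere between about 0.45 and 0.65 rad.
- handle (a point): Middle of the tray's handle, a round steel bar 11 mm thick and 90 mm long, parallel to the hinge axis, clear of the tray's end wall by 40 mm; at rest 210 mm behind the hinge and 12 mm above it (157 mm above the bench), with free space below. It moves with the tray. A bar held from above turns in the fingers as the tray tilts.
- lip (a point): Middle of the edge of the tray's open lip, on the floor's top face; moves with the tray, at rest 148 mm above the bench. The tray floor is 210 x 104 x 6 mm, from 165 mm behind the hinge to the lip 45 mm ahead of it; walls on both sides and at the handle end stand 28 mm above the floor.
- tub: Upper of two like nested grey plastic tubs: round, open, 80 mm high, 151 mm across the rim, 104 mm at the foot, about 160 g. Origin at the centre of its underside, z up. The top 20 mm is an upright rim band 9 mm thick (mid-radius 71 mm); inner floor 28 mm above the underside. Starts 28 mm above the lower tub, leaving 8 mm between the two bands; lifts straight off, about 2 mm of play around.
- tub_lower: The lower tub, same shape, about 300 g, standing loose on the bench. Origin at the centre of its underside. It stays where it is.
- post_a_center (a point): Centre of kiln prop post_a, a loose square ceramic post 45 x 22 x 22 mm, 45 g, lying in the tray.
- post_b_center (a point): Centre of kiln prop post_b, a loose square ceramic post 45 x 22 x 22 mm, 45 g, lying in the tray.
- disc_a_center (a point): Centre of kiln prop disc_a, a loose round ceramic disc, 30 mm across, 18 mm thick, 25 g, lying flat in the tray.
- disc_b_center (a point): Centre of kiln prop disc_b, a loose round ceramic disc, 30 mm across, 18 mm thick, 25 g, lying flat in the tray.
- pot: Small open terracotta bowl, 96 mm across, 55 mm high; a bystander that stands alone at one of the two places where the tub stack may be. Origin at the centre of its underside.
- mug: White mug, 80 mm across, 95 mm high, bystander. Origin at the centre of its underside.
- jar: Blue glazed jar with white cap, 72 mm across, 110 mm high, bystander. Origin at the centre of its underside.
- brush: Hand brush lying on the bench at the left, bystander. Origin at the centre of its underside.
- spatula: Spatula lying on the bench, bystander. Origin at the centre of its underside.
- beaker: White open beaker, 100 mm across, 120 mm high, bystander. Origin at the centre of its underside.

How it is judged (in metres and radians):
On the way, in this order (a step that is already met when the one before it is completed fails the run):
1. the tub stands upright in the middle of the bat, empty (horizontal distance between tub and bat below 0.03 m and height (world z) of tub below 0.012 m and angle between tub's own z axis and vertical below 0.06 rad and linear speed of tub below 0.02 m/s and not (horizontal distance between any of post_a_center, post_b_center, disc_a_center, disc_b_center and tub below 0.066 m)), for 0.2 s.
2. all four props are in the tub, with the tray still raised (horizontal distance between each of post_a_center, post_b_center, disc_a_center, disc_b_center and tub below 0.066 m and z of post_a_center in the frame of tub between 0.026 and 0.08 m and z of post_b_center in the frame of tub between 0.026 and 0.08 m and z of disc_a_center in the frame of tub between 0.026 and 0.08 m and z of disc_b_center in the frame of tub between 0.026 and 0.08 m and horizontal distance between tub and bat below 0.03 m and value of joint tray above 0.2 rad), for 0.1 s.
At the end, for the whole second after the job is handed in: The tub stands upright (within 0.06 rad) on the bat, its centre within 30 mm of the bat's centre, with all four props inside below its rim; the tray is down (below 0.03 rad); the lower tub and the other things are within 30 mm of where they started (horizontal distance between tub and bat below 0.03 m and height (world z) of tub below 0.012 m and angle between each of tub, tub_lower's own z axis and vertical below 0.06 rad and horizontal distance between each of post_a_center, post_b_center, disc_a_center, disc_b_center and tub below 0.066 m and z of post_a_center in the frame of tub between 0.026 and 0.08 m and z of post_b_center in the frame of tub between 0.026 and 0.08 m and z of disc_a_center in the frame of tub between 0.026 and 0.08 m and z of disc_b_center in the frame of tub between 0.026 and 0.08 m and value of joint tray below 0.03 rad and linear speed of tub below 0.02 m/s and distance of each of tub_lower, pot, mug, jar, brush, spatula, beaker from where it was at the start of the episode below 0.03 m); the robot touches nothing.
It fails at once if the tray drops (falls faster than 1.5 rad/s) (velocity of joint tray below -1.5 rad/s).
It fails at once if the lower tub is lifted, tipped or pushed away (more than 30 mm or 0.25 rad) (distance of tub_lower from where it was at the start of the episode above 0.03 m or angle between tub_lower's own z axis and vertical above 0.25 rad).
It fails at once if another thing on the bench is pushed more than 30 mm (distance of any of pot, mug, jar, brush, spatula, beaker from where it was at the start of the episode above 0.03 m).
It also fails if it takes over 67 s, if anything falls off the work surface, if the arm or the gripper's body presses on something with over 40 N, if the wrist force passes 120 N, or if a joint passes its speed limit or range.

ROBOT

A 6-joint arm with a two-finger parallel gripper is mounted at the origin on the work surface. World frame = base frame: x ahead of the robot, y to its left, z up, the work surface at z = 0. Lengths are in mm, angles in rad, forces in N, time in s.
With the tool pointing down it reaches from about 300 to 775 mm from the base axis. Payload 14.6 kg.
Tool frame: the origin (TCP) lies at the very end of the fingers, on their centre line; the grasp point (between the pads) lies 19 mm behind it; z points along the fingers, y is the line along which they close (so a half turn about z gives the same grasp; the last joint's range is limited). The gripper opens to 94 mm and grips with 3 to 60 N. Pads are 16 mm wide; open, the fingers measure 119 mm over their backs; the gripper's body (75 mm by 177 mm) begins 78 mm behind the grasp point.
Start: joints at [1.042, 0.3, 1.521, -0, 1.321, -0.067], TCP at [245.054, 492.38, 205.446] pointing down, gripper open.
Joint ranges: [-3.03, 3.03], [-0.79, 2.21], [0.23, 2.52], [-1.04, 4.18], [0, 3.07], [-2.55, 2.55]. Speed limits (rad/s): [2.22, 2.22, 2.57, 3.14, 3.14, 3.14].

INTERFACE

Orientations are given as [roll, pitch, yaw] about the fixed x, y, z axes, in that order (R = Rz(yaw) Ry(pitch) Rx(roll)).
In Python, from cell import manip gives the robot as it stands.
- The arm moves only by the tool servo_tool, never from a script. Its argument "motion" is a list that holds one entry, the list of rows, each a list of 7 numbers: the shift along the world's x, y, z as a fraction of full scale, then the turn, a rotation vector about the world's x, y, z as a fraction of full scale, then the closure, from 0 (fully open) to 1 (shut). In form: [[[x, y, z, rx, ry, rz, gripper], ...]]. A call has 1 to 10 rows; each row is the pose to reach, as a shift and turn from the pose commanded when the call began, turning the shorter way round; what a row does not reach only later rows make up. Full scale, the value 1, is 0.5 m for a shift and pi rad for a turn. A row lasts 1/10 s, in which the tool goes at most 50 mm and 8.59 degrees, less where a joint would pass 70% of its speed; a pose out of reach is approached as far as the arm can. A call with a number of a shift or a turn outside -1 to 1 is refused whole. A call with a gripper value outside its range is refused whole. The fingers move at their own pace and stop on an object; "newtons" is the grip in N (left out, the last holds). Time passes only in rows, so rows that repeat a pose let the fingers close. It gives the time, the measured TCP pose, the force, the opening and the grip force at its end, in the units of the state.
- manip.read_state(): the state, without advancing time (a new reading comes with each control period).
- manip.camera(name): name is "scene" or "top" or "wrist"; returns a dict with "frame" (400x640x3 uint8, red, green, blue), "range_z" (400x640 float32, mm along the optical axis (not along the pixel's ray), 0 where there is no reading), "vfov" (degrees; the focal length in pixels is half the picture's height over the tangent of half this angle, whatever the lens; pixels are square), "cx", "cy" (the principal point, pixels), "cam_to_world" (4x4, takes a point from camera to world coordinates). Camera axes: x right, y down, z forward; pixel columns grow to the right and rows downward; lengths in mm; the calibration is good to about 2 mm. The wrist camera is an equidistant fisheye: a pixel r from the principal point sees the ray r / f radians off the axis. A picture is of the moment at which its call begins.
- manip.sign_off(): hands the job in; it is judged then, once.
The state is a dict: "clock": time; "joints": joint angles; "qd": joint speeds; "effort": joint torques, N m; "eef_pos": TCP position; "eef_rot": TCP orientation; "wrist_force": force on the tool from outside, world axes, zero at the start; "moment": the same for the moment, N m; "finger_gap": finger opening in mm; "finger_force": force on a finger pad.
Only numpy, scipy, OpenCV 4.12 (cv2) and the standard library are available. Lean on these libraries where they do the work, as an engineer would, in place of code of your own. Each camera call takes 0.05 s, during which the arm holds its last target. There are 200 camera calls.

## Working session

There is one attempt and no reset: what is moved stays moved. The work goes in short steps, Python scripts to look and compute and a tool call to move; the robot and the scene stay as the last step left them, time stands still between calls to the robot, and variables do not carry over. Pictures are saved under pics/ and viewed, at most 10 in all, crops included, and the job is handed in when it is done.

Besides the shell and the picture viewer there is one more tool, called after ">>>" as name(argument=value, ...) on one line, values as JSON. servo_tool: Moves the arm, as the interface text tells. Its arguments: {"type":"object","properties":{"motion":{"type":"array"},"newtons":{"type":"number"}},"required":["motion"]}

```bash
mkdir -p pics
cat > h.py <<'E'
import numpy as np, cv2
from cell import manip
def cam(n):
    c=manip.camera(n); c['f']=200/np.tan(np.radians(c['vfov'])/2); c['T']=np.array(c['cam_to_world']); return c
def cloud(c):
    z=c['range_z']; v,u=np.mgrid[:400,:640]
    P=np.stack([(u-c['cx'])/c['f']*z,(v-c['cy'])/c['f']*z,z],-1)
    return P@c['T'][:3,:3].T+c['T'][:3,3]
def save(n,im): cv2.imwrite('pics/'+n,im[...,::-1])
E
python3 - <<'E'
from h import *
for n in('top','scene'):
    c=cam(n); save(n+'0.png',c['frame']); np.save(n+'.npy',cloud(c)); print(n,c['vfov'],c['T'].round(3).tolist(), (c['range_z']==0).mean())
print(manip.read_state())
E
```

```text
top 54.3993950469458 [[-0.027, -0.997, 0.078, 484.822], [-0.999, 0.025, -0.023, 12.672], [0.021, -0.079, -0.997, 1222.91], [0.0, 0.0, 0.0, 1.0]] 0.00387109375
scene 56.364679511675455 [[-0.811, 0.363, -0.459, 1095.082], [0.585, 0.495, -0.642, 716.009], [-0.006, -0.79, -0.613, 783.513], [0.0, 0.0, 0.0, 1.0]] 0.0038828125
{'clock': 0.1, 'joints': array([ 1.04239220e+00,  3.00404112e-01,  1.52150560e+00, -2.09025784e-06,
        1.32071706e+00, -6.66027760e-02]), 'qd': array([ 1.23475145e-03, -2.04321107e-04, -2.89588084e-03, -7.88875816e-06,
        9.42006710e-04, -8.10711029e-04]), 'effort': array([ 1.23695718e-03, -5.32642901e+01, -3.53284013e+01,  7.09604868e-02,
        2.34725088e-02, -1.24752637e-04]), 'eef_pos': array([244.94457138, 492.18261483, 204.95500788]), 'eef_rot': array([-3.14056069e+00, -6.68045365e-05,  2.67979179e+00]), 'wrist_force': array([-0.06944186, -0.47159676, -0.35926801]), 'moment': array([-0.04609444,  0.05520521,  0.00743508]), 'finger_force': 0.0, 'finger_gap': 94.02656343260904}
```

View pics/top0.png

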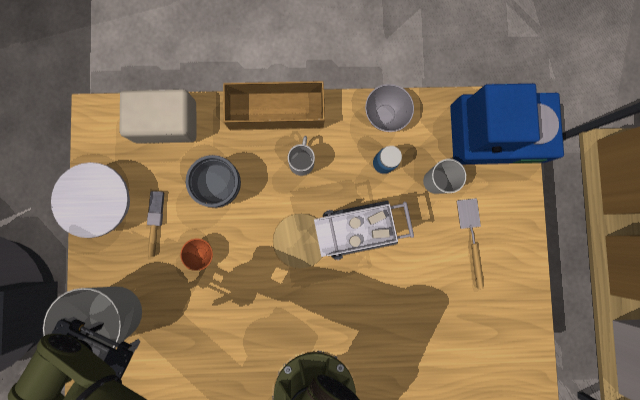

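View pics/scene0.png

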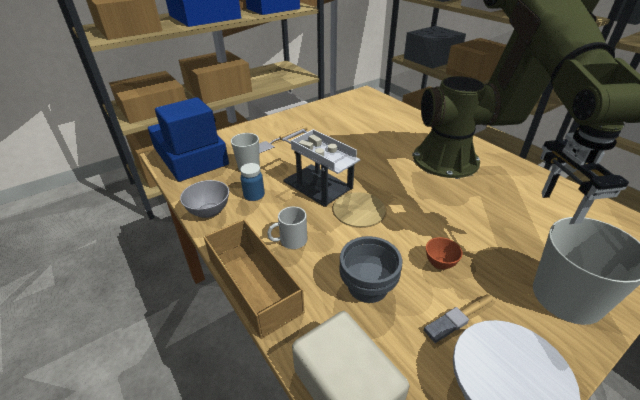

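Top view shows the tub stack at px (213,182), the bat at (297,240), the tray at (362,230) with its handle at (408,222), and the pot at (196,254). The scene view agrees, and the path from the stack to the bat passes beside the mug at (301,157).

Run:
```python
from h import *
from scipy.optimize import least_squares
t=np.load('top.npy'); s=np.load('scene.npy')
def circ(p,r0):
    r=least_squares(lambda q:np.hypot(p[:,0]-q[0],p[:,1]-q[1])-q[2],[*p[:,:2].mean(0),r0],loss='soft_l1',f_scale=2); return r.x.round(1),len(p)
im=cv2.imread('pics/top0.png'); hsv=cv2.cvtColor(im,cv2.COLOR_BGR2HSV)
print('center of tub px',t[182,213],'bat px',t[240,285],'table',t[300,450], 'tray',t[230,345])
# tub rim
sub=t[145:220,175:250].reshape(-1,3); print('tub zmax',np.percentile(sub[:,2],[90,95,99]))
m=sub[(sub[:,2]>103)&(sub[:,2]<114)]; print('rim',circ(m,71), m[:,2].mean())
P=s.reshape(-1,3); q=P[(abs(P[:,2]-108)<4)&(np.hypot(*(P[:,:2]-m[:,:2].mean(0)).T)<90)]; print('rim scene',circ(q,71))
# tray: points z 140..185
sub=t[185:270,300:430].reshape(-1,3)
w=sub[(sub[:,2]>140)&(sub[:,2]<190)].astype(np.float32)
for lo,hi in((142,153),(153,163),(171,182)):
    k=w[(w[:,2]>lo)&(w[:,2]<hi)]; r=cv2.minAreaRect(k[:,:2]); print(lo,len(k),np.round(r[0],1),np.round(r[1],1),r[2],cv2.boxPoints(r).round(0).tolist())
# bat
for c,n in((t,'t'),(s,'s')):
    P=c.reshape(-1,3)
    k=P[(abs(P[:,2]-6)<2.0)]; 
    k=k[(abs(k[:,0]-400)<150)&(abs(k[:,1]-50)<150)]; print(n,len(k),k.mean(0))
# scene tray
P=s.reshape(-1,3)
k=P[(P[:,2]>140)&(P[:,2]<182)&(abs(P[:,0]-420)<150)&(abs(P[:,1]+80)<170)].astype(np.float32);r=cv2.minAreaRect(k[:,:2]); print('scene tray',len(k),r,cv2.boxPoints(r).round(0).tolist())
# obstacles
for n,(a,b,c,d) in dict(mug=(140,178,285,318),pot=(236,272,178,214),jar=(145,175,372,404),brush=(185,258,145,168),beaker=(155,197,422,470)).items():
    k=t[a:b,c:d].reshape(-1,3);k=k[k[:,2]>12];print(n,k.min(0).round(),k.max(0).round())
```

```text
center of tub px [645.53581464 289.40117162  53.78359607] bat px [465.01269267  79.43710027   4.29583911] table [ 2.64904947e+02 -4.29219108e+02  1.07742636e-01] tray [490.26292368 -94.23271802 149.15138037]
tub zmax [100.12022617 108.15103286 111.21234506]
rim (array([641.5, 280.4,  70.6]), 506) 108.20257159292188
rim scene (array([646.7, 281.8,  70.6]), 528)Traceback (most recent call last):
  File "<stdin>", line 16, in <module>
cv2.error: OpenCV(4.12.0) /io/opencv/modules/imgproc/src/convhull.cpp:143: error: (-215:Assertion failed) total >= 0 && (depth == CV_32F || depth == CV_32S) in function 'convexHull'
```

Run:
```python
from h import *
t=np.load('top.npy'); s=np.load('scene.npy')
R=lambda k:cv2.minAreaRect(np.ascontiguousarray(k[:,:2],dtype=np.float32))
yaws=[]
for n,c in(('t',t),('s',s)):
    P=c.reshape(-1,3); w=P[(P[:,2]>142)&(P[:,2]<182)&(abs(P[:,0]-500)<130)&(abs(P[:,1]+120)<190)]
    print(n,len(w),w.min(0).round(),w.max(0).round())
    r=R(w); print('all',np.round(r[0],1),np.round(r[1],1),r[2],cv2.boxPoints(r).round(0).tolist())
    for lo,hi in((144,152),(170,182)):
        k=w[(w[:,2]>lo)&(w[:,2]<hi)]
        if len(k)>9: r=R(k); print(lo,len(k),np.round(r[0],1),np.round(r[1],1),round(r[2],2),cv2.boxPoints(r).round(0).tolist())
    k=P[(abs(P[:,2]-5.5)<2)&(abs(P[:,0]-450)<160)&(abs(P[:,1]-30)<160)];print('bat',len(k),np.percentile(k[:,:2],[1,50,99],axis=0).round().tolist())
for n,(a,b,c,d) in dict(mug=(140,178,285,318),pot=(236,272,178,214),jar=(145,175,372,404),brush=(185,258,145,168),beaker=(155,197,422,470)).items():
    k=t[a:b,c:d].reshape(-1,3);k=k[k[:,2]>12];print(n,k.min(0).round(),k.max(0).round())
# bat by colour: crop enlarged
im=cv2.imread('pics/top0.png')[170:290,250:450]; cv2.imwrite('pics/crop.png',cv2.resize(im,None,fx=4,fy=4,interpolation=cv2.INTER_CUBIC))
```

```text
t 3306 [ 409. -279.  142.] [563.  -9. 182.]
all [ 492.7 -145.3] [139.5 260.6] 9.820259094238281 [[402.0, -29.0], [446.0, -286.0], [584.0, -262.0], [539.0, -5.0]]
144 2037 [ 488.1 -118.7] [139.5 206.6] 9.81 [[402.0, -29.0], [437.0, -232.0], [574.0, -209.0], [539.0, -5.0]]
170 447 [ 489.7 -128.2] [104.2 194.4] 9.77 [[422.0, -41.0], [455.0, -233.0], [558.0, -215.0], [525.0, -24.0]]
bat 1912 [[294.0, -118.0], [449.0, 45.0], [604.0, 184.0]]
s 1777 [ 425. -276.  142.] [568.  -8. 176.]
all [ 503.7 -142.5] [121.9 260.8] 9.014137268066406 [[423.0, -23.0], [464.0, -281.0], [584.0, -262.0], [543.0, -4.0]]
144 642 [ 503.5 -139. ] [121.8 253.7] 9.25 [[423.0, -24.0], [464.0, -274.0], [584.0, -254.0], [543.0, -4.0]]
170 177 [ 494.8 -128.2] [106.1 194.7] 9.7 [[426.0, -41.0], [459.0, -233.0], [563.0, -215.0], [531.0, -23.0]]
bat 956 [[389.0, -126.0], [477.0, 20.0], [557.0, 112.0]]
mug [485. -16.  13.] [ 770.   61. 1223.]
pot [385.  13.  12.] [ 485.  387. 1223.]
jar [ 485. -269.   12.] [ 732.   13. 1223.]
brush [428.  13.  12.] [ 624.  501. 1223.]
beaker [ 485. -507.   12.] [ 719.   13. 1223.]
```

View pics/crop.png

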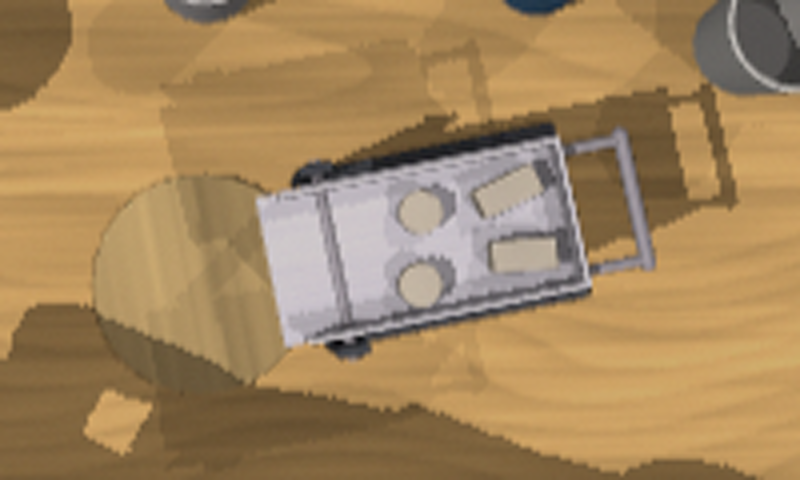

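The crop shows the tray level, with the discs nearer the lip and the posts behind them. The bat's left edge is at crop (95,285) and the handle bar is at crop (635,200). Top and scene give stand yaw ≈1.741, hinge ≈(481,-60), bat ≈(465,33), handle ≈(516,-267) and tub ≈(644,281). The overall length of 260.6 mm matches the drawing. I'll move to hover over the rim point on the tub's lip-direction side.

>>> servo_tool(motion=[[[0.2, -0.07, 0.06, 0.05, 0, 0.0, 0.5], [0.774, -0.282, 0.0, 0, 0, 0.201, 0.5], [0.774, -0.282, 0.0, 0, 0, 0.201, 0.5], [0.774, -0.282, 0.0, 0, 0, 0.201, 0.5], [0.774, -0.282, 0.0, 0, 0, 0.201, 0.5], [0.774, -0.282, 0.0, 0, 0, 0.201, 0.5], [0.774, -0.282, 0.0, 0, 0, 0.201, 0.5], [0.774, -0.282, 0.0, 0, 0, 0.201, 0.5], [0.774, -0.282, 0.0, 0, 0, 0.201, 0.5], [0.774, -0.282, 0.0, 0, 0, 0.201, 0.5]]], newtons=30)

```text
clock: 1.1
eef_pos: [633.5, 349.7, 203.6]
eef_rot: [-3.141, -0.002, -2.975]
wrist_force: [-0.2, -0.1, -0.4]
finger_gap: 47.0
finger_force: 0.0
```

```bash
cat >> h.py <<'E'
def fcloud(c):
    z=c['range_z']; v,u=np.mgrid[:400,:640]; dx=u-c['cx']; dy=v-c['cy']; r=np.hypot(dx,dy)+1e-9; k=np.tan(np.clip(r/c['f'],0,1.5))/r
    return np.stack([dx*k*z,dy*k*z,z],-1)@c['T'][:3,:3].T+c['T'][:3,3]
from scipy.optimize import least_squares
def circ(p,r0):
    r=least_squares(lambda q:np.hypot(p[:,0]-q[0],p[:,1]-q[1])-q[2],[*p[:,:2].mean(0),r0],loss='soft_l1',f_scale=2); return r.x.round(1),len(p)
E
python3 - <<'E'
from h import *
c=cam('wrist'); save('w1.png',c['frame']); P=fcloud(c).reshape(-1,3); np.save('w.npy',P)
k=P[(abs(P[:,2]-108)<3)&(np.hypot(P[:,0]-644,P[:,1]-281)<95)]; print(circ(k,71),k[:,2].mean(),k.min(0),k.max(0))
k=P[(abs(P[:,2]-80)<3)&(np.hypot(P[:,0]-644,P[:,1]-281)<95)]; print('low',circ(k,71))
# bat edge, rays of top camera onto z=6
c=cam('top'); im=c['frame']; hsv=cv2.cvtColor(im,cv2.COLOR_RGB2HSV)
def ray(u,v,z):
    d=c['T'][:3,:3]@np.array([(u-c['cx'])/c['f'],(v-c['cy'])/c['f'],1]); o=c['T'][:3,3]; return o+d*(z-o[2])/d[2]
pts=np.array([ray(250+a/4,170+b/4,6) for a,b in((95,285),(118,225),(150,192),(195,176),(235,181),(110,325),(150,365),(185,385))])
q=least_squares(lambda q:np.hypot(pts[:,0]-q[0],pts[:,1]-q[1])-85,[465,33]).x; print('bat',q,np.hypot(*(pts[:,:2]-q).T).round(1))
hp=[ray(250+a/4,170+b/4,162) for a,b in((622,135),(648,265))]; print('handle',np.mean(hp,0))
s=np.load('top.npy'); 
for n,(a,b,d,e) in dict(mug=(140,178,285,318),pot=(236,272,178,214),jar=(145,175,372,404)).items():
    k=s[a:b,d:e].reshape(-1,3);k=k[(k[:,2]>12)&(k[:,2]<300)];print(n,k.min(0).round(),k.max(0).round())
E
```

```text
(array([643.6, 281.6,  70.2]), 3541) 108.04939577318986 [569.37785863 205.57855949 105.00748473] [717.58745676 355.97176395 110.64773887]
low (array([643.9, 281.6,  61.4]), 892)
bat [462.38624447  24.70368296] [89.6 84.3 84.1 83.  80.5 84.6 79.4 82. ]
handle [ 512.92600826 -268.73614107  162.        ]
mug [665. -16.  13.] [770.  61. 100.]
pot [385. 293.  12.] [476. 387.  60.]
jar [ 665. -269.   12.] [ 732. -202.  117.]
```

View pics/w1.png

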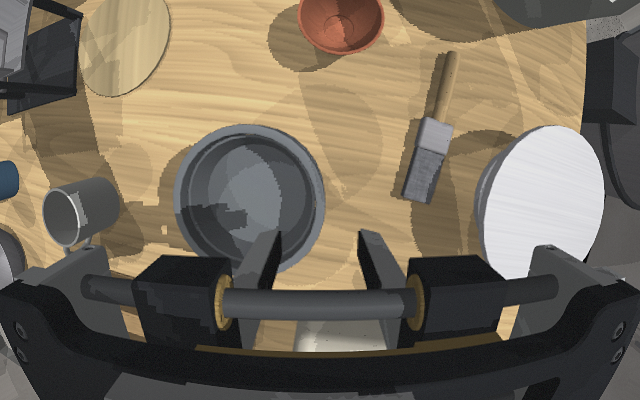

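The wrist view shows the stack at px (250,200), with the right finger outside and the left finger inside the near rim. The bat is at (125,40). The rim fit gives the tub at (643.6, 281.6), top z 108, which agrees with the first estimate. Now I descend and close.

>>> servo_tool(motion=[[[0, 0, -0.1, 0, 0, 0, 0.5], [0, 0, -0.18, 0, 0, 0, 0.5], [0, 0, -0.22, 0, 0, 0, 0.5], [0, 0, -0.242, 0, 0, 0, 0.5], [0, 0, -0.242, 0, 0, 0, 0.5], [0, 0, -0.242, 0, 0, 0, 0.5]]])

```text
clock: 1.8
eef_pos: [632.2, 352.1, 86.3]
eef_rot: [3.141, 0.002, -2.971]
wrist_force: [0.1, 0.2, 1.1]
finger_gap: 47.1
finger_force: 0.0
```

>>> servo_tool(motion=[[[0, 0, 0, 0, 0, 0, 0.7], [0, 0, 0, 0, 0, 0, 0.8], [0, 0, 0, 0, 0, 0, 1], [0, 0, 0, 0, 0, 0, 1], [0, 0, 0, 0, 0, 0, 1], [0, 0, 0, 0, 0, 0, 1], [0, 0, 0, 0, 0, 0, 1]]], newtons=35)

```text
clock: 2.5
eef_pos: [632.5, 351.1, 84.9]
eef_rot: [-3.141, 0.001, -2.972]
wrist_force: [3.6, -4.5, 4.0]
finger_gap: 13.0
finger_force: 32.7
```

The gap is 13 mm, but the band is only 9 mm thick. The inner tip probably bears on the taper below the band, so I'll reopen, raise 5 mm and close again.

>>> servo_tool(motion=[[[0, 0, 0, 0, 0, 0, 0.6], [0, 0, 0.0, 0, 0, 0, 0.6], [0, 0, 0.01, 0, 0, 0, 0.6], [0, 0, 0.01, 0, 0, 0, 0.6], [0, 0, 0.01, 0, 0, 0, 0.8], [0, 0, 0.01, 0, 0, 0, 1], [0, 0, 0.01, 0, 0, 0, 1], [0, 0, 0.01, 0, 0, 0, 1], [0, 0, 0.01, 0, 0, 0, 1], [0, 0, 0.01, 0, 0, 0, 1]]], newtons=35)

```text
clock: 3.5
eef_pos: [632.3, 351.6, 89.9]
eef_rot: [3.141, 0.001, -2.972]
wrist_force: [1.7, 1.2, 3.0]
finger_gap: 7.4
finger_force: 43.7
```

The gap is now 7.4 mm with a firm grip. Lift straight up.

>>> servo_tool(motion=[[[0, 0, 0.02, 0, 0, 0, 1], [0, 0, 0.04, 0, 0, 0, 1], [0, 0, 0.06, 0, 0, 0, 1], [0, 0, 0.08, 0, 0, 0, 1], [0, 0, 0.1, 0, 0, 0, 1], [0, 0, 0.12, 0, 0, 0, 1], [0, 0, 0.14, 0, 0, 0, 1], [0, 0, 0.16, 0, 0, 0, 1], [0, 0, 0.16, 0, 0, 0, 1], [0, 0, 0.16, 0, 0, 0, 1]]])

```text
clock: 4.5
eef_pos: [632.0, 351.4, 169.4]
eef_rot: [3.142, 0.0, -2.972]
wrist_force: [0.9, -0.1, -2.0]
finger_gap: 7.5
finger_force: 44.1
```

Run:
```python
from h import *
print(manip.read_state())
c=cam('scene'); im=c['frame'][150:330,250:490]; save('s1.png',cv2.resize(im,None,fx=3,fy=3))
P=fcloud(cam('wrist')).reshape(-1,3)
near=np.hypot(P[:,0]-643.6,P[:,1]-281.6)<95
for z in(188,80):
    k=P[near&(abs(P[:,2]-z)<7)]
    q,n=circ(k,71); A=np.c_[k[:,:2]-q[:2],np.ones(len(k))]; print(z,q,n,np.linalg.lstsq(A,k[:,2],rcond=None)[0])
```

```text
{'clock': 4.5, 'joints': array([ 4.56746669e-01,  7.31646739e-01,  9.65190408e-01, -4.39207836e-06,
        1.44473363e+00, -1.28371479e+00]), 'qd': array([-0.00085644,  0.01080266,  0.01305423,  0.00048953, -0.00383453,
        0.00120836]), 'effort': array([ 1.25177874e-02, -7.97545195e+01, -3.82977712e+01, -1.14636531e-01,
        1.87618257e-01, -1.62869426e-03]), 'eef_pos': array([632.04631641, 351.3686685 , 169.37211266]), 'eef_rot': array([ 3.14159064e+00,  2.22141119e-05, -2.97192697e+00]), 'wrist_force': array([ 0.86758817, -0.07845203, -1.98489404]), 'moment': array([ 0.14837429, -0.03298306, -0.00443499]), 'finger_force': 44.14367515593767, 'finger_gap': 7.546675651126066}
188 [636.5 282.6  69.8] 8184 [-4.81015606e-03  1.06190738e-02  1.86467652e+02]
80 [645.9 276.3  80. ] 568 [ 3.47295391e-02 -2.83833622e-02  8.32961204e+01]
```

View pics/s1.png

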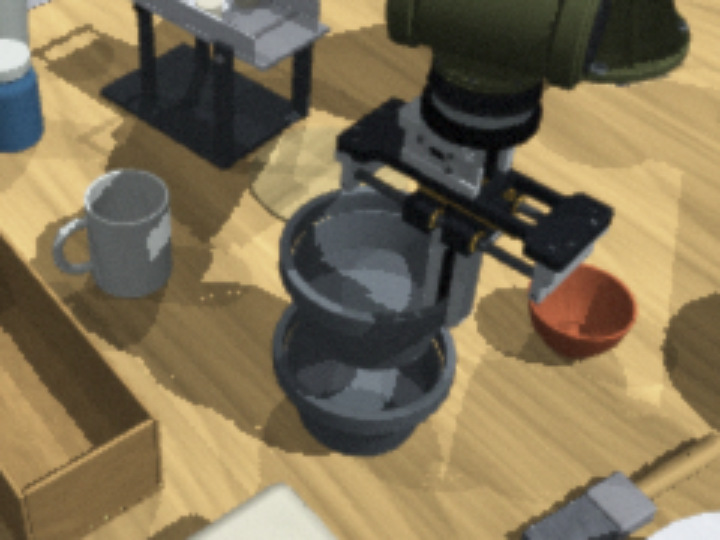

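The scene view shows the upper tub hanging level in the gripper, with the lower tub standing in place below it at crop (365,370). Move towards the bat from the lip side, staying high.

>>> servo_tool(motion=[[[-0.02, -0.02, 0, 0, 0, 0, 1], [-0.06, -0.055, 0, 0, 0, 0, 1], [-0.11, -0.1, 0, 0, 0, 0, 1], [-0.16, -0.15, 0, 0, 0, 0, 1], [-0.21, -0.2, 0, 0, 0, 0, 1], [-0.26, -0.245, 0, 0, 0, 0, 1], [-0.31, -0.29, 0, 0, 0, 0, 1], [-0.35, -0.325, 0, 0, 0, 0, 1], [-0.376, -0.35, 0, 0, 0, 0, 1], [-0.376, -0.35, 0, 0, 0, 0, 1]]])

```text
clock: 5.6
eef_pos: [443.0, 175.4, 169.5]
eef_rot: [-3.141, -0.0, -2.973]
wrist_force: [-0.9, 0.8, -1.8]
finger_gap: 7.3
finger_force: 44.2
```

Run:
```python
from h import *
print(manip.read_state()['eef_pos'])
c=cam('wrist'); save('w2.png',c['frame']); Q=fcloud(c); np.save('wq.npy',Q);P=Q.reshape(-1,3)
tc=manip.read_state()['eef_pos']+np.array([10,-70,0])
k=P[(np.hypot(P[:,0]-tc[0],P[:,1]-tc[1])<90)&(abs(P[:,2]-188)<7)]; print(circ(k,71),k.min(0),k.max(0))
hi=k[k[:,2]>np.median(k[:,2])-2]; r=np.hypot(hi[:,0]-circ(k,71)[0][0],hi[:,1]-circ(k,71)[0][1]); print(np.percentile(r,[2,25,50,75,98]))
b=P[(abs(P[:,2]-6)<1.5)&(np.hypot(P[:,0]-465,P[:,1]-33)<110)]; print('bat n',len(b),b.min(0),b.max(0))
t=np.load('top.npy')
```

```text
[443.01014943 175.43485317 169.52736576]
(array([447.5, 106.7,  69.8]), 8319) [373.27904342  30.5223286  181.00459315] [523.50635429 190.24739308 194.89651743]
[64.79241893 67.87603959 70.10760629 72.35155492 75.74290221]
bat n 92 [386.73017961 -44.67079398   4.59338918] [431.87641538  55.05260318   7.43057437]
```

View pics/w2.png

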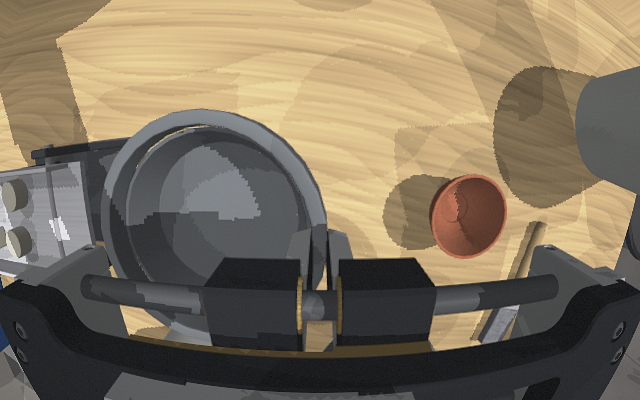

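The wrist view shows the tub held level with its rim centre at px (213,225), covering the bat. The tub centre is (447.5,106.7), i.e. TCP + (4.5,-69). I'll refine the bat from the first wrist picture, where its rim was visible.

Run:
```python
from h import *
P=np.load('w.npy').reshape(400,640,3)
z=cv2.medianBlur(P[...,2].astype(np.float32),5)
m=(z>3.2)&(z<9)&(np.hypot(P[...,0]-465,P[...,1]-30)<105)
m=cv2.morphologyEx(m.astype(np.uint8),cv2.MORPH_OPEN,np.ones((5,5),np.uint8))
n,l,st,ce=cv2.connectedComponentsWithStats(m); i=1+st[1:,4].argmax(); print(st[i])
k=P[l==i]; c,_=cv2.findContours((l==i).astype(np.uint8),0,cv2.CHAIN_APPROX_NONE); e=max(c,key=len)[:,0]
e=e[(e[:,1]>4)]; p=P[e[:,1],e[:,0]]
q=least_squares(lambda q:np.hypot(p[:,0]-q[0],p[:,1]-q[1])-84,[465,33],loss='soft_l1',f_scale=2).x; r=np.hypot(*(p[:,:2]-q).T); print('bat w1',q,np.percentile(r,[5,25,50,75,95]),len(p))
# same in top image depth
T=np.load('top.npy'); z=cv2.medianBlur(T[...,2].astype(np.float32),5)
m=(z>3)&(z<9)&(np.hypot(T[...,0]-465,T[...,1]-30)<105); y=T[m]; print('top',len(y),np.percentile(y[:,:2],[2,50,98],axis=0))
# lip from w2
Q=np.load('wq.npy'); k=Q[(abs(Q[...,2]-148)<3)&(abs(Q[...,0]-475)<70)&(Q[...,1]<20)]; u=np.array([-.1693,.9856]); print('lip max along u',np.percentile(k[:,:2]@u,[98,99,100]),len(k),'expected -95.6')
```

```text
[  75    0   95   97 7054]
bat w1 [464.79301959  32.20483173] [80.3170746  83.23698739 84.27857233 85.22063702 91.3879031 ] 237
top 2094 [[384.44725594 -21.60973288]
 [459.74815412  40.67856509]
 [538.69213773 110.42220954]]
lip max along u [-96.66540876 -96.16059634 -94.68927411] 6515 expected -95.6
```

Bat confirmed at (464.8, 32.4). Go down beside it, slide in under the lip, and set down.

>>> servo_tool(motion=[[[0, 0, -0.03, 0, 0, 0, 1], [0, 0, -0.08, 0, 0, 0, 1], [0, 0, -0.13, 0, 0, 0, 1], [0, 0, -0.17, 0, 0, 0, 1], [0, 0, -0.18, 0, 0, 0, 1], [0.006, -0.03, -0.18, 0, 0, 0, 1], [0.014, -0.065, -0.18, 0, 0, 0, 1], [0.022, -0.1, -0.18, 0, 0, 0, 1], [0.03, -0.13, -0.18, 0, 0, 0, 1], [0.0346, -0.1484, -0.18, 0, 0, 0, 1]]])

```text
clock: 6.65
eef_pos: [462.3, 101.6, 80.1]
eef_rot: [-3.142, 0.001, -2.972]
wrist_force: [0.5, 0.4, -2.4]
finger_gap: 7.4
finger_force: 44.2
```

>>> servo_tool(motion=[[[0, 0, -0.008, 0, 0, 0, 1], [0, 0, -0.014, 0, 0, 0, 1], [0, 0, -0.018, 0, 0, 0, 1], [0, 0, -0.02, 0, 0, 0, 1], [0, 0, -0.022, 0, 0, 0, 1], [0, 0, -0.022, 0, 0, 0, 1]]])

```text
clock: 7.25
eef_pos: [461.3, 102.4, 68.4]
eef_rot: [3.142, -0.0, -2.972]
wrist_force: [0.6, -0.1, -2.6]
finger_gap: 7.6
finger_force: 44.2
```

Run:
```python
from h import *
s=manip.read_state(); print(s['eef_pos'],s['wrist_force'])
P=fcloud(cam('wrist')).reshape(-1,3)
k=P[(np.hypot(P[:,0]-465,P[:,1]-32)<90)&(abs(P[:,2]-86)<6)]; q,n=circ(k,71); A=np.c_[k[:,:2]-q[:2],np.ones(len(k))]; print(q,n,np.linalg.lstsq(A,k[:,2],rcond=None)[0],k.min(0),k.max(0))
```

```text
[461.30199802 102.41056087  68.39784567] [ 0.58219688 -0.11933847 -2.60306502]
[465.8  33.7  69.8] 8244 [-5.98846488e-03  9.67485850e-03  8.58672936e+01] [391.7167027  -42.63077531  80.01089113] [541.93605668 117.09409725  91.98748212]
```

The tub is centred within 2 mm, and its weight is still just on the gripper. Lower 1.5 mm more, release and back up.

>>> servo_tool(motion=[[[0, 0, -0.002, 0, 0, 0, 1], [0, 0, -0.003, 0, 0, 0, 1], [0, 0, -0.003, 0, 0, 0, 1], [0, 0, -0.003, 0, 0, 0, 0.8], [0, 0, -0.003, 0, 0, 0, 0.6], [0, 0, -0.003, 0, 0, 0, 0.6], [0, 0, -0.003, 0, 0, 0, 0.6], [0, 0, -0.003, 0, 0, 0, 0.6]]])

```text
clock: 8.1
eef_pos: [462.3, 103.0, 68.1]
eef_rot: [3.141, 0.003, -2.972]
wrist_force: [-0.5, 6.4, 8.9]
finger_gap: 37.2
finger_force: 4.6
```

>>> servo_tool(motion=[[[0, 0, 0.03, 0, 0, 0, 0.6], [0, 0, 0.09, 0, 0, 0, 0.6], [0, 0, 0.17, 0, 0, 0, 0.6], [0, 0, 0.25, 0, 0, 0, 0.6], [0, 0, 0.33, 0, 0, 0, 0.6], [0, 0, 0.38, 0, 0, 0, 0.6], [0, 0, 0.38, 0, 0, 0, 0.6]]])

```text
clock: 8.8
eef_pos: [462.5, 102.3, 260.5]
eef_rot: [-3.141, 0.006, -2.972]
wrist_force: [0.2, 0.2, -0.9]
finger_gap: 37.3
finger_force: 0.0
```

Run:
```python
from h import *
s=manip.read_state(); print(s['eef_pos'],s['wrist_force'],s['finger_gap'])
P=fcloud(cam('wrist')).reshape(-1,3)
k=P[(np.hypot(P[:,0]-465,P[:,1]-32)<90)&(abs(P[:,2]-86)<6)]; q,n=circ(k,71); A=np.c_[k[:,:2]-q[:2],np.ones(len(k))]; print(q,n,np.linalg.lstsq(A,k[:,2],rcond=None)[0],k.min(0),k.max(0))
```

```text
[462.45678228 102.32141423 260.53633429] [ 0.1865639   0.22952    -0.87325955] 37.27639643802583
[467.7  21.6  69.9] 2246 [-3.79238919e-03  3.94639623e-03  8.57219091e+01] [393.50220901 -46.19009132  80.00932583] [543.07347637  96.32701835  88.57530401]
```

The tub stands level on the bat at about (468,22), roughly 12 mm off centre towards the tray. That is within tolerance and on the good side for catching. Go over the handle.

>>> servo_tool(motion=[[[0.01, -0.04, 0, 0, 0, 0, 0.6], [0.02, -0.12, 0, 0, 0, 0, 0.6], [0.03, -0.21, 0, 0, 0, 0, 0.6], [0.04, -0.3, 0, 0, 0, 0, 0.6], [0.05, -0.39, 0, 0, 0, 0, 0.6], [0.06, -0.48, 0, 0, 0, 0, 0.6], [0.075, -0.57, 0, 0, 0, 0, 0.6], [0.09, -0.65, -0.01, 0, 0, 0, 0.6], [0.106, -0.74, -0.02, 0, 0, 0, 0.6], [0.106, -0.74, -0.02, 0, 0, 0, 0.6]]])

```text
clock: 9.85
eef_pos: [513.6, -271.7, 243.6]
eef_rot: [3.139, -0.004, -2.976]
wrist_force: [-0.7, 1.4, -0.3]
finger_gap: 37.6
finger_force: 0.0
```

Run:
```python
from h import *
s=manip.read_state(); print(s['eef_pos'],s['eef_rot'],s['joints'])
c=cam('wrist'); save('w3.png',c['frame']); P=fcloud(c).reshape(-1,3)
u=np.array([-.1693,.9856]); v=np.array([.9856,.1693])
a=P[:,:2]@u; b=P[:,:2]@v
k=(abs(P[:,2]-160)<5)&(a<-320)&(a>-380)&(abs(b-463)<60)
print('bar n',k.sum(),'a',np.percentile(a[k],[2,25,50,75,98]).round(1),'b',np.percentile(b[k],[1,50,99]).round(1),'z',np.percentile(P[k,2],[50,98]))
K=P[k&(abs(b-463)<30)]; print('slope', np.polyfit(K[:,:2]@v,K[:,:2]@u,1), 'expect a -350.6 b 463.6')
P2=cam('top'); P2=cloud(P2).reshape(-1,3)
k=P2[(np.hypot(P2[:,0]-467,P2[:,1]-25)<90)&(abs(P2[:,2]-86)<4)]; print('tub top',circ(k,71))
```

```text
[ 513.55855646 -271.68958677  243.5640425 ] [ 3.1393536  -0.00353637 -2.9758326 ] [-5.49347257e-01  3.47020748e-01  1.37057426e+00 -6.34689378e-04
  1.42813585e+00 -2.28580814e+00]
bar n 1753 a [-356.9 -353.4 -349.8 -345.2 -323.2] b [415.  456.4 509.9] z [161.50727371 163.66181157]
slope [-2.26168888e-03 -3.50946281e+02] expect a -350.6 b 463.6
tub top (array([466.3,  20.6,  70.9]), 318)
```

View pics/w3.png

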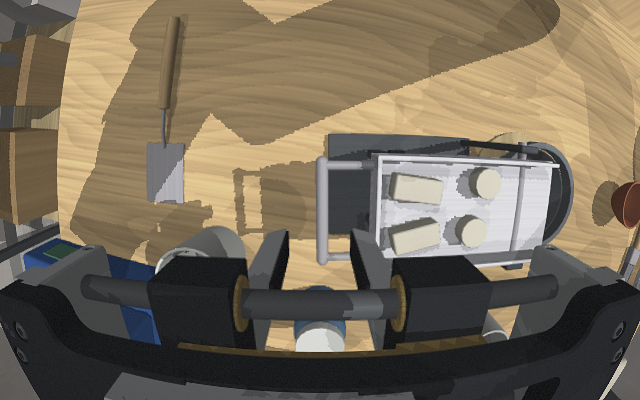

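The wrist view shows the bar at px (322,210) between the fingers' planes and the tub rim at (560,200), with the props still in the tray. The bar is at (516.5,-268.5), as expected. Descend, settle, then close.

>>> servo_tool(motion=[[[0.004, -0.001, -0.05, 0, 0, 0, 0.6], [0.004, -0.001, -0.11, 0, 0, 0, 0.6], [0.004, -0.001, -0.16, 0, 0, 0, 0.6], [0.004, -0.001, -0.2, 0, 0, 0, 0.6], [0.004, -0.001, -0.216, 0, 0, 0, 0.6], [0.004, -0.001, -0.216, 0, 0, 0, 0.6], [0.004, -0.001, -0.216, 0, 0, 0, 0.6]]])

```text
clock: 10.65
eef_pos: [516.8, -268.1, 140.0]
eef_rot: [-3.141, 0.001, -2.971]
wrist_force: [0.0, -1.0, 0.6]
finger_gap: 37.6
finger_force: 0.0
```

>>> servo_tool(motion=[[[0, 0, 0, 0, 0, 0, 0.7], [0, 0, 0, 0, 0, 0, 0.8], [0, 0, 0, 0, 0, 0, 0.85], [0, 0, 0, 0, 0, 0, 0.9], [0, 0, 0, 0, 0, 0, 1], [0, 0, 0, 0, 0, 0, 1], [0, 0, 0, 0, 0, 0, 1], [0, 0, 0, 0, 0, 0, 1]]], newtons=20)

```text
clock: 11.45
eef_pos: [516.4, -268.6, 139.2]
eef_rot: [-3.141, 0.0, -2.972]
wrist_force: [0.4, -4.3, 2.0]
finger_gap: 10.4
finger_force: 20.0
```

The bar is gripped (gap 10.4). Raise along the arc to 0.3 rad and check forces.

>>> servo_tool(motion=[[[0, 0, 0, 0, 0, 0, 1], [-0.0003, 0.0017, 0.021, 0, 0, 0, 1], [-0.0008, 0.0044, 0.0418, 0, 0, 0, 1], [-0.0014, 0.0082, 0.0625, 0, 0, 0, 1], [-0.0022, 0.013, 0.083, 0, 0, 0, 1], [-0.0032, 0.0187, 0.1032, 0, 0, 0, 1], [-0.0044, 0.0255, 0.123, 0, 0, 0, 1], [-0.0044, 0.0255, 0.123, 0, 0, 0, 1], [-0.0044, 0.0255, 0.123, 0, 0, 0, 1]]], newtons=30)

```text
clock: 12.35
eef_pos: [514.3, -256.4, 200.7]
eef_rot: [-3.14, 0.001, -2.972]
wrist_force: [2.2, -9.2, -0.2]
finger_gap: 10.2
finger_force: 30.0
```

>>> servo_tool(motion=[[[-0.0007, 0.0038, 0.0098, 0, 0, 0, 1], [-0.0013, 0.0077, 0.0196, 0, 0, 0, 1], [-0.0021, 0.012, 0.0291, 0, 0, 0, 1], [-0.0028, 0.0164, 0.0386, 0, 0, 0, 1], [-0.0036, 0.0212, 0.048, 0, 0, 0, 1], [-0.0044, 0.026, 0.0573, 0, 0, 0, 1], [-0.0054, 0.0312, 0.0664, 0, 0, 0, 1], [-0.0063, 0.0365, 0.0754, 0, 0, 0, 1], [-0.0063, 0.0365, 0.0754, 0, 0, 0, 1], [-0.0063, 0.0365, 0.0754, 0, 0, 0, 1]]])

```text
clock: 13.35
eef_pos: [511.3, -238.7, 238.8]
eef_rot: [-3.138, 0.001, -2.973]
wrist_force: [1.5, -12.1, 5.4]
finger_gap: 9.9
finger_force: 30.0
```

```bash
cat > tray.py <<'E'
from h import *
s=manip.read_state(); print(s['eef_pos'],s['wrist_force'],s['finger_gap'],s['clock'])
c=cam('top'); im=c['frame']; P=cloud(c); hsv=cv2.cvtColor(im,cv2.COLOR_RGB2HSV)
R,G,B=[im[...,i].astype(int) for i in range(3)]
H=np.array([480.9,-60.3]);u=np.array([-.1693,.9856]); v=np.array([.9856,.1693])
a=(P[...,:2]-H)@u; b=(P[...,:2]-H)@v
m=((R-B>18)&(R>130)&(abs(b)<75)&(a>-190)&(a<175)&(P[...,2]>20)&(P[...,2]<350)).astype(np.uint8)
n,l,st,ce=cv2.connectedComponentsWithStats(m)
for i in range(1,n):
    if st[i,4]>12:k=l==i;print(st[i,4],'a %.0f b %.0f z %.0f'%(a[k].mean(),b[k].mean(),P[k][:,2].mean()))
k=P[(np.hypot(P[...,0]-467,P[...,1]-22)<90)&(abs(P[...,2]-86)<4)]; print('tub top',circ(k,71))
import sys
if len(sys.argv)>1: save(sys.argv[1],cv2.resize(im[150:290,240:460],None,fx=3,fy=3))
E
python3 tray.py
```

```text
[ 511.28915478 -238.74533541  238.84129126] [  1.49731221 -12.13810477   5.35914208] 9.886172884572497 13.35
130 a -99 b 20 z 226
91 a -48 b 19 z 194
127 a -99 b -24 z 226
89 a -39 b -30 z 189
tub top (array([466.3,  20.7,  70.7]), 332)
```

Nothing has slid yet at 0.5 rad. Go on slowly to 0.6.

>>> servo_tool(motion=[[[-0.0006, 0.0037, 0.0059, 0, 0, 0, 1], [-0.0012, 0.0075, 0.0117, 0, 0, 0, 1], [-0.0019, 0.0114, 0.0176, 0, 0, 0, 1], [-0.0026, 0.0155, 0.0233, 0, 0, 0, 1], [-0.0033, 0.0196, 0.029, 0, 0, 0, 1], [-0.004, 0.0237, 0.0346, 0, 0, 0, 1], [-0.004, 0.0237, 0.0346, 0, 0, 0, 1], [-0.004, 0.0237, 0.0346, 0, 0, 0, 1], [-0.004, 0.0237, 0.0346, 0, 0, 0, 1]]])

```text
clock: 14.3
eef_pos: [509.3, -227.2, 256.5]
eef_rot: [-3.137, 0.002, -2.973]
wrist_force: [1.5, -13.6, 8.4]
finger_gap: 10.4
finger_force: 30.0
```

```bash
python3 tray.py
```

```text
[ 509.3215671 -227.2499458  256.5049186] [  1.53203115 -13.64356891   8.44080924] 10.443069395638073 14.3
118 a -15 b 24 z 185
76 a 32 b 18 z 149
118 a -16 b -26 z 185
77 a 40 b -30 z 143
tub top (array([466.4,  20.6,  70.7]), 318)
```

They are sliding. Hold and watch.

>>> servo_tool(motion=[[[0, 0, 0, 0, 0, 0, 1], [0, 0, 0, 0, 0, 0, 1], [0, 0, 0, 0, 0, 0, 1], [0, 0, 0, 0, 0, 0, 1], [0, 0, 0, 0, 0, 0, 1], [0, 0, 0, 0, 0, 0, 1], [0, 0, 0, 0, 0, 0, 1], [0, 0, 0, 0, 0, 0, 1]]])

```text
clock: 15.15
eef_pos: [509.3, -227.2, 256.5]
eef_rot: [-3.137, 0.002, -2.973]
wrist_force: [2.0, -13.7, 8.2]
finger_gap: 10.0
finger_force: 30.0
```

```bash
python3 tray.py t5.png
```

```text
[ 509.32515448 -227.23965142  256.47916822] [  1.9714624  -13.68132463   8.19720489] 9.986329378229893 15.15
104 a 71 b 27 z 56
74 a 112 b 17 z 52
96 a 57 b -18 z 57
66 a 109 b -28 z 52
tub top (array([466.2,  20.8,  70.7]), 318)
```

View pics/t5.png

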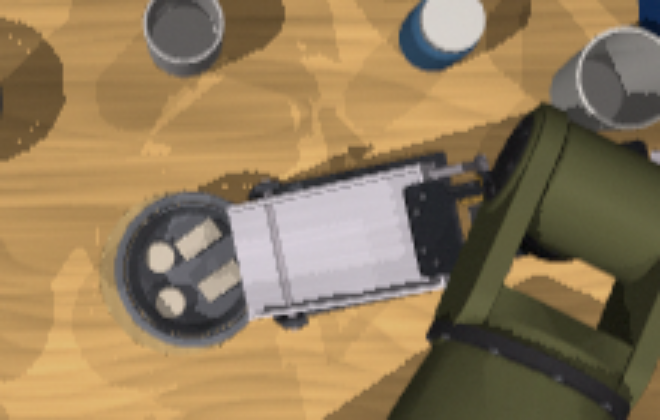

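The top crop shows the tray empty, with all four props lying in the tub around (190,270). Lower gently.

>>> servo_tool(motion=[[[0.0021, -0.0123, -0.017, 0, 0, 0, 1], [0.004, -0.0237, -0.0346, 0, 0, 0, 1], [0.0059, -0.0342, -0.0527, 0, 0, 0, 1], [0.0075, -0.0438, -0.0714, 0, 0, 0, 1], [0.009, -0.0525, -0.0904, 0, 0, 0, 1], [0.0103, -0.0602, -0.11, 0, 0, 0, 1], [0.0115, -0.067, -0.1298, 0, 0, 0, 1], [0.0125, -0.0727, -0.15, 0, 0, 0, 1], [0.0133, -0.0775, -0.1705, 0, 0, 0, 1], [0.0139, -0.0813, -0.1912, 0, 0, 0, 1]]])

```text
clock: 16.2
eef_pos: [516.1, -266.6, 159.3]
eef_rot: [-3.141, 0.0, -2.972]
wrist_force: [2.7, -5.2, 0.6]
finger_gap: 10.0
finger_force: 30.0
```

>>> servo_tool(motion=[[[0.0003, -0.0014, -0.0104, 0, 0, 0, 1], [0.0005, -0.0027, -0.0208, 0, 0, 0, 1], [0.0007, -0.0036, -0.0313, 0, 0, 0, 1], [0.0008, -0.0042, -0.038, 0, 0, 0, 1], [0.0008, -0.0044, -0.0418, 0, 0, 0, 1], [0.0008, -0.0044, -0.0418, 0, 0, 0, 1], [0.0008, -0.0044, -0.0418, 0, 0, 0, 1]]])

```text
clock: 16.9
eef_pos: [516.5, -268.6, 139.3]
eef_rot: [-3.141, 0.0, -2.972]
wrist_force: [-1.1, -5.2, 5.2]
finger_gap: 10.1
finger_force: 30.0
```

The tray is on its rest, with +5 N up on the tool. Release and retreat.

>>> servo_tool(motion=[[[0, 0, 0, 0, 0, 0, 0.85], [0, 0, 0, 0, 0, 0, 0.7], [0, 0, 0, 0, 0, 0, 0.6], [0, 0, 0, 0, 0, 0, 0.6], [0, 0, 0, 0, 0, 0, 0.6]]])

```text
clock: 17.4
eef_pos: [516.3, -268.2, 138.8]
eef_rot: [3.141, -0.0, -2.972]
wrist_force: [0.2, -0.4, -0.0]
finger_gap: 37.6
finger_force: 0.0
```

>>> servo_tool(motion=[[[0, 0, 0.03, 0, 0, 0, 0.6], [0, 0, 0.08, 0, 0, 0, 0.6], [0, 0, 0.15, 0, 0, 0, 0.6], [0, 0, 0.22, 0, 0, 0, 0.6], [0, 0, 0.28, 0, 0, 0, 0.6], [0, 0, 0.3, 0, 0, 0, 0.6], [0, 0, 0.3, 0, 0, 0, 0.6]]])

```text
clock: 18.1
eef_pos: [516.6, -268.4, 289.6]
eef_rot: [-3.14, 0.001, -2.972]
wrist_force: [-0.1, 0.2, -0.2]
finger_gap: 37.2
finger_force: 0.0
```

```bash
python3 tray.py
python3 - <<'E'
from h import *
P=fcloud(cam('wrist')).reshape(-1,3); u=np.array([-.1693,.9856]); v=np.array([.9856,.1693]); a=P[:,:2]@u; b=P[:,:2]@v
k=(P[:,2]>140)&(P[:,2]<200)&(a<-340)&(a>-365)&(abs(b-463)<40); print('bar z',np.median(P[k,2]))
c=cam('scene'); save('s9.png',c['frame'])
E
```

```text
[ 516.59390006 -268.41893413  289.59115654] [-0.1248416   0.1510389  -0.23301255] 37.21912116608773 18.1
101 a 71 b 27 z 56
74 a 112 b 17 z 52
83 a 60 b -18 z 56
65 a 109 b -28 z 52
tub top (array([466.2,  20.4,  70.9]), 322)
bar z 161.94770398786858
```

View pics/s9.png

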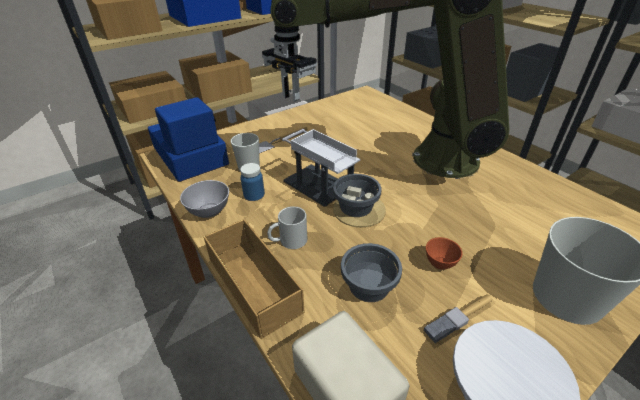

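The scene shows the filled tub on the bat at (357,195) and the lower tub standing at (370,272). The tray is down, everything else is unmoved and the arm is clear. Hand in.

```bash
python3 -c "
from cell import manip
print(manip.sign_off())"
```

```text
the job is handed in; nothing more can be done
None
```

The job is handed in (the verdict wasn't shown): the tub with all four props stands on the bat about 12 mm off centre, the tray was lowered gently onto its rest, and nothing else on the bench looks to have moved.

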